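# Load the tube carrier and hold it over the reader

## Task

Take the two red-capped tubes that stand in the tray and lower each into the hand carrier's pocket of its own size, down to the pocket's bottom, while the carrier stands on the table. Then take the carrier by its handle, lift it over the tops of the full tube racks, and hold it still and level about one centimetre above the reader's glass window, centred on it and with its length along the window's length. Touch neither the racks nor the reader, leave the pot in the tray and the other things where they are, and finish while holding the carrier there: do not set it down or let go.

Things in the scene. Friction and masses are not known exactly. Their poses are not given: they have to be found in the camera images.
- wide_tube: Loose: the wider of two clear tubes with a red screw cap and a white label, standing upright in the tray. Body 26 mm across, cap 29 mm across and 21 mm high, 85 mm tall over all, flat bottom, mass about 60 g (varies). Origin at the centre of its underside, z up through the cap.
- slim_tube: Loose: the slimmer of the two clear tubes with a red screw cap, standing upright in the tray. Body 16 mm across, cap 19 mm across and 21 mm high, 85 mm tall over all, flat bottom, mass about 28 g (varies). Origin at the centre of its underside, z up through the cap.
- pot: Loose bystander: squat clear pot with a white lid, 40 mm across and 45 mm high, in the tray with the tubes; it stays there. The three stand in one row along the tray's length about 65 mm apart, in any order. Origin at the centre of its underside.
- tray: Fixed shallow white tray, 220 mm (its x) by 130 mm (its y), rim 14 mm high, floor 4 mm thick, on the left or on the right side of the table. Origin at the centre of its underside, x along its length, z up.
- carrier: Loose grey hand carrier standing on the table between the two racks: a block 156 mm long (its x), 56 mm wide (its y) and 50 mm high, with a round pocket near each end and an upright handle in the middle. The handle's black grip is a plate 30 mm long (x), 14 mm thick (y), from 82 to 110 mm above the carrier's underside, on a thinner stem; it is gripped across its thickness. Mass about 0.25 kg empty. Origin at the centre of its underside, z up.
- wide_pocket (a point): Centre of the floor of the carrier's wide pocket: 54 mm from the carrier's middle towards its +x end, 8 mm above its underside. The pocket is 30 mm across and 42 mm deep, with a 3 mm chamfer at the mouth; the wide tube belongs in it. Moves with the carrier.
- slim_pocket (a point): Centre of the floor of the carrier's slim pocket: 54 mm from the carrier's middle towards its -x end, 8 mm above its underside. The pocket is 20 mm across and 42 mm deep, with a 3 mm chamfer at the mouth; the slim tube belongs in it. Moves with the carrier.
- reader: Fixed flat-bed code reader: a white box 200 mm long (its x), 130 mm wide (its y) and 60 mm high, with a dark glass window in a thin steel frame in its top; on the side of the table opposite the tray. Origin at the centre of its underside, x along its length (and the window's), z up.
- reader_window (a point): Centre of the reader's window on the glass surface, 60 mm above the table. The glass is 160 mm (reader's x) by 60 mm (reader's y), level, flush with its frame.
- rack_left: Fixed white rack full of red-capped tubes, between the carrier and the left side of the table: 240 mm long (its x), 50 mm wide (its y), 90 mm high over the caps. Origin at the centre of its underside. Not to be touched.
- rack_right: Fixed white rack full of red-capped tubes, between the carrier and the right side of the table: 240 mm long (its x), 50 mm wide (its y), 90 mm high over the caps. Origin at the centre of its underside. Not to be touched.
- spare_cap: Loose bystander: a spare red cap, 29 mm across, 20 mm high, on the table on the robot's side of the carrier. Origin at the centre of its underside.
- dish: Loose bystander: flat round dish, 86 mm across, 13 mm high, on the table beyond the carrier. Origin at the centre of its underside.
- reagent: Loose bystander: amber bottle, 56 mm across, 120 mm high, beyond the right rack. Origin at the centre of its underside.
- marker: Loose bystander: white marker pen with a black end, 130 mm long, 13 mm thick, lying on the table's far left part. Origin under it, 15 mm from its middle towards the white end.
- timer: Loose bystander: flat grey box, 60 mm square, 25 mm high, lying on the table's far right part. Origin at the centre of its underside.
Mind the look-alikes: they are no part of the job. Leave any pink or turquoise look-alike of the wide_tube alone.

How it is judged:
On the way, in this order (a step that is already met when the one before it is completed fails the run):
1. both tubes stand on the bottom of their own pockets, let go, with the carrier standing on the table (distance between wide_tube and wide_pocket below 0.006 m and angle between the z axis of each of wide_tube, slim_tube and the z axis of carrier, either way round below 0.2 rad and distance between slim_tube and slim_pocket below 0.006 m and contact force between the fingers and wide_tube below 0.1 N and contact force between the fingers and slim_tube below 0.1 N and height (world z) of carrier below 0.004 m and angle between carrier's own z axis and vertical below 0.05 rad), for 0.2 s.
2. the loaded carrier is lifted above the tops of the racks (distance between wide_tube and wide_pocket below 0.006 m and angle between the z axis of each of wide_tube, slim_tube and the z axis of carrier, either way round below 0.2 rad and distance between slim_tube and slim_pocket below 0.006 m and height (world z) of carrier above 0.092 m), for 0.05 s.
At the end, for the whole second after the job is handed in: Gripper holds the carrier still, underside 3-20 mm above the glass, centred within 10 mm, length within 0.12 rad of the window's, tilt under 0.08 rad; nothing touches the reader; both tubes still in their own pockets (within 6 mm of the floor centre), fingers off them (distance between wide_tube and wide_pocket below 0.006 m and angle between the z axis of each of wide_tube, slim_tube and the z axis of carrier, either way round below 0.2 rad and distance between slim_tube and slim_pocket below 0.006 m and contact force between the fingers and wide_tube below 0.1 N and contact force between the fingers and slim_tube below 0.1 N and horizontal distance between carrier and reader_window below 0.01 m and z of carrier in the frame of reader_window between 0.003 and 0.02 m and angle between the x axis of carrier and the x axis of reader, either way round below 0.12 rad and angle between carrier's own z axis and vertical below 0.08 rad and contact force between reader and anything else below 0.2 N and contact force between the fingers and carrier above 1 N and linear speed of carrier below 0.02 m/s and angular speed of carrier below 0.2 rad/s); the arm keeps its last pose, push and grip.
It fails at once if a rack is touched with more than 2 N (contact force between any of rack_left, rack_right and anything else above 2 N).
It fails at once if the reader is touched with more than 1 N (contact force between reader and anything else above 1 N).
It fails at once if the pot or another bystander is moved by more than 25 mm (distance of any of pot, spare_cap, dish, reagent, marker, timer from where it was at the start of the episode above 0.025 m).
It also fails if it takes over 72 s, if anything falls off the work surface, if the arm or the gripper's body presses on something with over 40 N, if the wrist force passes 120 N, or if a joint passes its speed limit or range.

## Robot

A 7-joint arm with a two-finger parallel gripper is mounted at the origin on the work surface. World frame = base frame: x ahead of the robot, y to its left, z up, the work surface at z = 0. Lengths are in m, angles in rad, forces in N, time in s.
With the tool pointing down it reaches from about 0.4 to 0.875 m from the base axis. Payload 19.3 kg.
Tool frame: the origin (TCP) lies midway between the tips of the shut fingers; the grasp point (between the pads) lies 19 mm behind it (bot.pinch_z is the distance from the TCP to the grasp point, in m); z points along the fingers, y is the direction in which the jaws open and shut (so a half turn about z gives the same grasp; the last joint's range is limited). The gripper opens to 85 mm and grips with 20 to 120 N. Pads are 22 mm wide; open, the fingers measure 114 mm over their backs; the gripper's body (76 mm by 85 mm) begins 54 mm behind the grasp point. The pads swing forward as they close: fully open they stand 13 mm farther back than shut.
Start: joints at [1.053, 0.521, -0.036, 1.599, 0.021, 1.021, -0.113], TCP at [0.271, -0.563, 0.231] pointing down, gripper open.
Joint ranges: [-2.91, 2.91], [-0.3, 2.13], [-1.5, 1.42], [0.17, 2.43], [-1.26, 4.41], [0.16, 1.93], [-2.52, 2.52]. Speed limits (rad/s): [1.89, 1.89, 2.39, 2.39, 3.01, 3.01, 3.01].

## Interface

Orientations are given as [roll, pitch, yaw] about the fixed x, y, z axes, in that order (R = Rz(yaw) Ry(pitch) Rx(roll)).
In Python, from workcell import bot gives the robot as it stands. The module is installed in compiled form; this text tells all that it offers.
- The arm moves only by the tool move_arm, never from a script. Its argument "moves" is text: rows parted by semicolons, each of 4 numbers parted by spaces: the shift along the tool's x, y, z in mm, then the turn about the tool's z in rad. In form: dx dy dz yaw; .... A call has exactly 10 rows; each row is the pose to reach, as a shift and turn from the pose commanded when the call began, along the tool's axes at that moment; what a row does not reach only later rows make up. A row lasts 1/12 s, in which the tool goes at most 41.7 mm and 7.16 degrees, less where a joint would pass 70% of its speed; a pose out of reach is approached as far as the arm can. A call with a gripper value outside its range is refused whole. "grip" is the opening, from 0 (shut) to 1 (fully open), set as the call begins (left out, the last holds). The fingers move at their own pace and stop on an object; "grip_force" is the grip in N (left out, the last holds). Time passes only in rows, so rows that repeat a pose let the fingers close, or fill a call up. It gives the time, the measured TCP pose, the force and the opening at its end, in the units of the state.
- bot.observe(): the state, without advancing time (a new reading comes with each control period).
- bot.grab_frame(name): name is "side" or "top"; returns a dict with "frame" (480x640x3 uint8, red, green, blue), "z_map" (480x640 float32, m along the optical axis (not along the pixel's ray), 0 where there is no reading), "K" (3x3 intrinsics, pixels), "eye" and "attitude" of the camera in the world. Camera axes: x right, y up, looking along -z (the intrinsics and any distortion apply to the point x, -y, -z); pixel columns grow to the right and rows downward; lengths in m; the calibration is good to about 2 mm. A picture is of the moment at which its call begins.
- bot.job_done(): hands the job in, once; it reports no verdict.
Trained networks look in a picture, given as the dict that the camera call returned (one of the last four; its "shot" number tells which), for a name from the list of things; names that differ only in an ending like _2 or _b are one class to them, and where a whole thing is asked for, a point or a joint stands for the part that bears it (a point fixed in the world has none). Each returns a list of dicts, best first, with "conf" (0 to 1); they miss things now and then, are a little off and sometimes report something else, mostly with a low value. They report only what shows in the picture. A call takes as long as a camera call. They do not tell look-alikes from the thing itself.
- bot.search_frame(picture, label): "at" ([column, row] in pixels, amid what is visible of it).
- bot.pinpoint(picture, label): "at" ([column, row] in pixels: a listed point, or the origin of a listed thing).
The state is a dict: "clock": time; "qpos": joint angles; "qd": joint speeds; "joint_efforts": joint torques, N m; "position": TCP position; "tool_rot": TCP orientation; "force": force on the tool from outside, world axes, zero at the start; "moment": the same for the moment, N m; "grip_width": finger opening in m.
Only numpy, scipy, OpenCV 4.12 (cv2) and the standard library are available. Lean on these libraries where they do the work, as an engineer would, in place of code of your own. Each camera call takes 0.05 s, during which the arm holds its last target. There are 200 camera calls.

## Working session

There is one attempt and no reset: what is moved stays moved. The work goes in short steps, Python scripts to look and compute and a tool call to move; the robot and the scene stay as the last step left them, time stands still between calls to the robot, and variables do not carry over. Pictures are saved under pics/ and viewed, about 8 in all and at most 12, crops included, and the job is handed in when it is done.

Besides the shell and the picture viewer there is one more tool, called after "Call:" in YAML: its name, and indented under it one key for each argument. move_arm: Moves the arm, as the interface text tells. Its arguments: {"type":"object","properties":{"moves":{"type":"string"},"grip":{"type":"number"},"grip_force":{"type":"number"}},"required":["moves"]}

```bash
mkdir -p pics
cat > h.py <<'E'
import numpy as np, cv2
from scipy.spatial.transform import Rotation as R
from workcell import bot
def rot(a):
    a=np.array(a,float)
    return a if a.shape==(3,3) else (R.from_euler('xyz',a).as_matrix() if a.size==3 else R.from_quat(a).as_matrix())
def ray(p,uv):
    K=p["K"]; d=np.linalg.inv(K)@np.array([uv[0],uv[1],1.]); return rot(p["attitude"])@np.array([d[0],-d[1],-1.])
def w(p,uv):  # by depth
    u,v=int(round(uv[0])),int(round(uv[1])); z=p["z_map"][max(v-1,0):v+2,max(u-1,0):u+2]; z=np.median(z[z>0]) if (z>0).any() else 0
    return np.array(p["eye"])+z*ray(p,uv)
def wz(p,uv,h):  # on plane z=h
    d=ray(p,uv); e=np.array(p["eye"]); return e+d*(h-e[2])/d[2]
def cloud(p):
    z=p["z_map"]; v,u=np.mgrid[0:480,0:640]; K=p["K"]
    c=np.stack([(u-K[0,2])/K[0,0]*z,-(v-K[1,2])/K[1,1]*z,-z],-1)
    return c@rot(p["attitude"]).T+np.array(p["eye"])
def px(p,X):
    c=rot(p["attitude"]).T@(np.array(X)-p["eye"]); q=p["K"]@np.array([c[0],-c[1],-c[2]]); return q[:2]/q[2]
def save(p,n): cv2.imwrite("pics/"+n,p["frame"][:,:,::-1])
E
cat > a.py <<'E'
from h import *
print(bot.observe()); print(bot.pinch_z)
for n in("top","side"):
    p=bot.grab_frame(n); save(p,n+"1.png"); print(n,p["K"].tolist(),p["eye"],p["attitude"],[k for k in p])
    for l in "wide_tube slim_tube pot tray carrier wide_pocket slim_pocket reader reader_window rack_left rack_right".split():
        for r in bot.pinpoint(p,l)[:3]: print(l,np.round(r["at"],1),round(r["conf"],2),w(p,r["at"]).round(3), wz(p,r["at"],0).round(3))
E
python3 a.py
```

```text
{'clock': 0.0, 'qpos': array([ 1.05278009,  0.52204296, -0.03633874,  1.6000035 ,  0.02119235,
        1.02110524, -0.11280375]), 'qd': array([ 0.00017881, -0.00061393, -0.00052422,  0.00054224, -0.00166515,
       -0.00115721,  0.00106131]), 'joint_efforts': array([ 1.16506151e-03, -9.27100325e+01,  1.98107913e+00, -3.69940495e+01,
        1.80669461e-02,  8.10855185e-03, -2.94553467e-05]), 'position': array([ 0.27044934, -0.56307495,  0.23070918]), 'tool_rot': array([-3.14042050e+00,  7.20653047e-05,  4.47808306e-01]), 'force': array([ 0.1179638 ,  0.23918115, -0.69048183]), 'moment': array([0.00505981, 0.02035689, 0.00017783]), 'grip_width': 0.08534769459245803}
0.0187
top [[518.9619212947777, 0.0, 326.09531651992467], [0.0, 518.9619212947777, 237.57579068148453], [0.0, 0.0, 1.0]] [ 0.32543364 -0.04214909  1.38582534] [ 0.1799212  -0.00732462 -1.55902846] ['frame', 'z_map', 'K', 'eye', 'attitude', 'shot']
wide_tube [385.3 245.7] 0.7 [ 0.555 -0.209  0.012] [ 0.557 -0.21   0.   ]
wide_tube [434.4 237.8] 0.66 [ 0.574 -0.335  0.038] [ 0.581 -0.344  0.   ]
wide_tube [478.  241.2] 0.48 
[... 1688 characters left out ...]
0.558 0.025 0.04 ] [ 0.585 -0.001  0.   ]
wide_pocket [394.1 204.5] 0.16 [ 0.577 -0.335  0.01 ] [ 0.584 -0.346  0.   ]
slim_pocket [343.4 296.3] 0.84 [ 0.455 -0.004  0.038] [ 0.477 -0.03   0.   ]
reader [208.5 380.2] 0.91 [0.489 0.313 0.06 ] [0.527 0.293 0.   ]
reader [394.1 319.1] 0.5 [ 0.358 -0.047  0.006] [ 0.361 -0.052  0.   ]
reader_window [205.4 362.6] 0.7 [0.521 0.293 0.06 ] [0.562 0.272 0.   ]
rack_left [271.9 335.7] 0.65 [0.492 0.161 0.037] [0.514 0.143 0.   ]
rack_right [365.9 259. ] 0.87 [ 0.492 -0.12   0.034] [ 0.513 -0.149  0.   ]
rack_right [438.4 231.1] 0.74 [ 0.443 -0.331  0.004] [ 0.445 -0.335  0.   ]
rack_right [419.8 213.1] 0.6 [ 0.507 -0.344  0.016] [ 0.517 -0.361  0.   ]
```

View pics/top1.png

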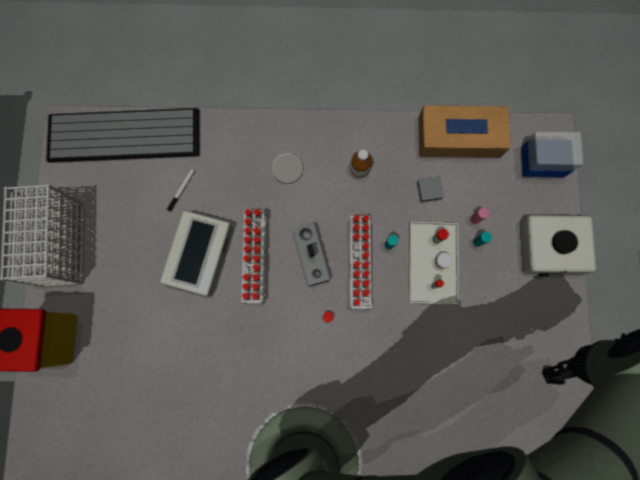

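View pics/side1.png

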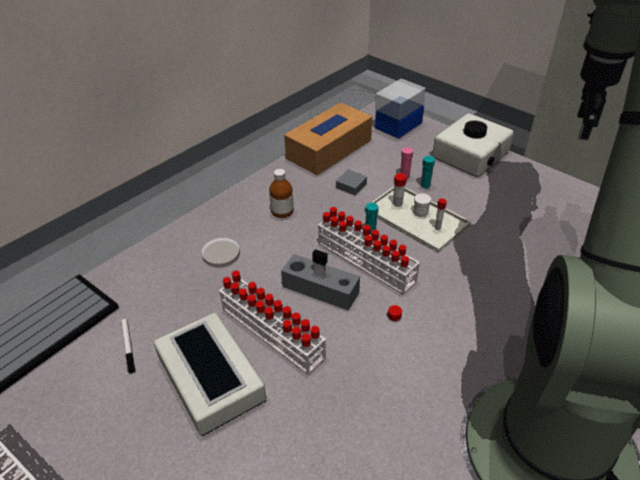

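The top view shows the wide tube's red cap at (442,233), the slim one's at (438,283), and the pot at (442,260). The look-alikes are turquoise at (391,240) and (483,237), and pink at (480,213). The loose red cap is at (328,316). The carrier is at (311,253) and the reader at (196,252). Next I measure these and take one close crop.

```bash
cat > m.py <<'E'
from h import *
def box(P):
    (c,s,a)=cv2.minAreaRect((P[:,:2]*1000).astype(np.float32)); 
    if s[0]<s[1]: s=s[::-1]; a+=90
    return np.round(c,1),np.round(s,1),round((a+90)%180-90,1)
def reg(C,m,lo,hi):
    x,y=C[...,0],C[...,1]; return m&(x>lo[0])&(x<hi[0])&(y>lo[1])&(y<hi[1])
def big(m):
    n,l,s,_=cv2.connectedComponentsWithStats(m.astype(np.uint8)); return l==1+np.argmax(s[1:,4])
def scene(p):
    C=cloud(p); f=p["frame"].astype(int); z=C[...,2]; o=f.sum(2)
    red=(f[...,0]>110)&(f[...,1]<70)&(f[...,2]<80)
    for n,lo,hi in(("wide",(.53,-.42),(.64,-.27)),("slim",(.41,-.42),(.49,-.27))):
        m=reg(C,red&(z>.05),lo,hi); P=C[m]; 
        if len(P)<5: print(n,"none",m.sum()); continue
        zt=np.percentile(P[:,2],90); v,u=np.where(m); T=P[P[:,2]>.082] if (P[:,2]>.082).any() else P
        rc=cv2.minEnclosingCircle(np.stack([u,v],1).astype(np.float32)); print(n,len(P),"ztop",zt.round(3),"mean top",T.mean(0).round(4),"px",u.mean().round(1),v.mean().round(1),"onplane.089",wz(p,(u.mean(),v.mean()),.089).round(4),rc)
    m=big(reg(C,abs(z-.05)<.006,(.38,-.09),(.65,.09))); print("carrier",box(C[m]),C[m].mean(0))
    m=reg(C,(z>.1)&(z<.118),(.45,-.06),(.57,.06)); print("handle",m.sum(),box(C[m]) if m.sum()>3 else 0,C[m].mean(0))
    m=big(reg(C,abs(z-.06)<.006,(.35,.17),(.7,.42))); print("reader",box(C[m]),C[m].mean(0))
    m=big(reg(C,(abs(z-.06)<.01)&(o<150),(.35,.17),(.7,.42))); print("glass",box(C[m]),C[m].mean(0))
    for n,lo,hi in(("rackL",(.35,.06),(.68,.17)),("rackR",(.35,-.2),(.68,-.08))):
        m=reg(C,red&(z>.07),lo,hi); print(n,box(C[m]),C[m].mean(0))
if __name__=="__main__":
  for n in("top","side"):
    p=bot.grab_frame(n); print(n); scene(p)
    if n=="top":
        a=cv2.resize(p["frame"][205:315,290:490],None,fx=4,fy=4,interpolation=2); cv2.imwrite("pics/crop1.png",a[:,:,::-1])
E
python3 m.py
```

```text
top
wide 82 ztop 0.093 mean top [ 0.5756 -0.3456  0.0897] px 442.7 233.5 onplane.089 [ 0.5758 -0.3457  0.089 ] ((442.2678527832031, 233.89285278320312), 5.3929924964904785)
slim 34 ztop 0.093 mean top [ 0.45   -0.3346  0.0891] px 439.6 282.8 onplane.089 [ 0.45   -0.3346  0.089 ] ((439.6052551269531, 282.8157958984375), 3.2413172721862793)
carrier (array([527.6, -10.8]), array([156.9,  55.8]), 16.2) [ 0.52334822 -0.01187998  0.05005197]
handle 68 (array([526.6, -11.1]), array([30. , 13.9]), 14.8) [ 0.52620577 -0.01079664  0.1095193 ]
reader (array([524.9, 289. ]), array([198.8, 130.9]), -14.3) [0.52349741 0.28923697 0.05913357]
glass (array([525.7, 291. ]), array([155. ,  56.1]), -14.7) [0.52498162 0.29130991 0.06000355]
rackL (array([520.1, 139.6]), array([228.3,  38.2]), 0.8) [0.5157265  0.13936818 0.08993479]
rackR (array([ 508.3, -137.7]), array([227.5,  36.4]), 0.1) [ 0.50836924 -0.13839781  0.08993644]
side
wide 72 ztop 0.091 mean top [ 0.5761 -0.3485  0.0888] px 400.1 176.3 onplane.089 [ 0.5759 -0.3483  0.089 ] ((400.0, 177.0), 6.000100135803223)
slim 29 ztop 0.09 mean top [ 0.4491 -0.3364  0.0888] px 442.1 200.8 onplane.089 [ 0.449  -0.3362  0.089 ] ((442.0, 200.5), 3.3542017936706543)
carrier (array([527.2, -11. ]), array([157.7,  62.2]), 15.6) [ 0.52136916 -0.01002156  0.04957676]
handle 115 (array([525.6, -10.3]), array([30.4, 18. ]), 11.9) [ 0.5252063  -0.00930616  0.1073143 ]
reader (array([525.1, 289.4]), array([200.5, 129.3]), -14.4) [0.51815917 0.29284503 0.05844085]
glass (array([525.2, 288.7]), array([158.5,  57.9]), -14.5) [0.52212344 0.28989315 0.05949866]
rackL (array([519.1, 138.8]), array([228.8,  40.2]), 0.8) [0.50996094 0.13913061 0.08945036]
rackR (array([ 507.6, -140.3]), array([227.8,  42.2]), 0.1) [ 0.50453191 -0.13969001  0.08960294]
```

View pics/crop1.png

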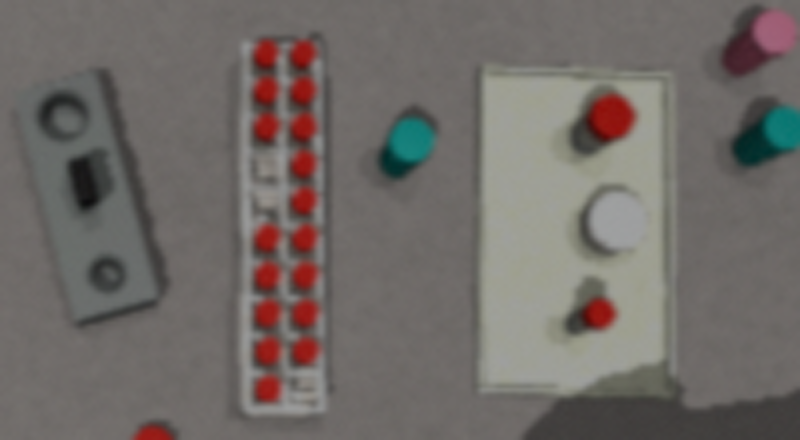

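The crop confirms the choice: the wide red cap is at the tray's far end, the pot is in the middle and the slim red cap is at the near end. The carrier's wide pocket is at its far (+x) end. I will hold the tool yaw at about 0.27 (carrier yaw) for all the tube work.

```bash
cat > d.py <<'E'
import sys; from h import *
# target x y z(mm) yaw -> shift in tool axes (mm), tool turn
def d(x,y,z,yaw):
    s=bot.observe(); M=rot(s["tool_rot"]); v=M.T@(np.array([x,y,z])-s["position"]*1000)
    t=-(yaw-s["tool_rot"][2]); print("shift",v.round(1),"turn",round((t+np.pi)%(2*np.pi)-np.pi,3), "tilt",(M[:,2]).round(4),"F",s["force"].round(1),"w",round(s["grip_width"],4),"t",s["clock"])
if __name__=="__main__": d(*map(float,sys.argv[1:5]))
E
python3 d.py 576 -347 180 0.27
```

```text
shift [368.9 -62.8  51.3] turn 0.178 tilt [-0.e+00  1.e-04 -1.e+00] F [-0.9  0.1 -0.8] w 0.0857 t 1.3
```

Call:
move_arm:
  moves: "37 -6 5 0.018; 74 -12 10 0.036; 111 -19 15 0.053; 148 -25 21 0.071; 184 -31 26 0.089; 221 -38 31 0.107; 258 -44 36 0.125; 295 -50 41 0.142; 332 -57 46 0.16; 369 -63 51 0.178"
  grip: 0.65

```text
clock: 2.13
position: [0.5773, -0.3454, 0.1801]
tool_rot: [3.142, -0.0, 0.269]
force: [0.5, 0.2, -0.4]
grip_width: 0.0559
```

```bash
python3 d.py 576 -347 59 0.27
python3 - <<'E'
from h import *
p=bot.grab_frame("side"); a=cv2.resize(p["frame"][60:260,320:520],None,fx=3,fy=3); cv2.imwrite("pics/s2.png",a[:,:,::-1])
from m import scene; scene(p)
E
```

```text
shift [ -1.7   1.2 121.1] turn -0.001 tilt [ 1.e-04 -1.e-04 -1.e+00] F [ 0.5  0.2 -0.4] w 0.0559 t 2.1333
wide none 0
slim none 0
carrier (array([526.9, -11.5]), array([157.8,  59.9]), 16.1) [ 0.52103909 -0.0101454   0.04950877]
handle 112 (array([526.5, -10.8]), array([30.9, 15.3]), 12.1) [ 0.52522201 -0.00944517  0.10749049]
reader (array([524.7, 289.3]), array([201.2, 128.9]), -14.5) [0.51822258 0.29277702 0.05840813]
glass (array([525.3, 288.5]), array([157.5,  58.5]), -14.5) [0.52189059 0.28998697 0.05954412]
rackL (array([518.8, 138.5]), array([227.7,  41.5]), 0.9) [0.50960755 0.13912056 0.08931044]
rackR (array([ 506.8, -141.2]), array([229.4,  44.4]), -0.7) [ 0.50323105 -0.13995473  0.08932972]
```

View pics/s2.png

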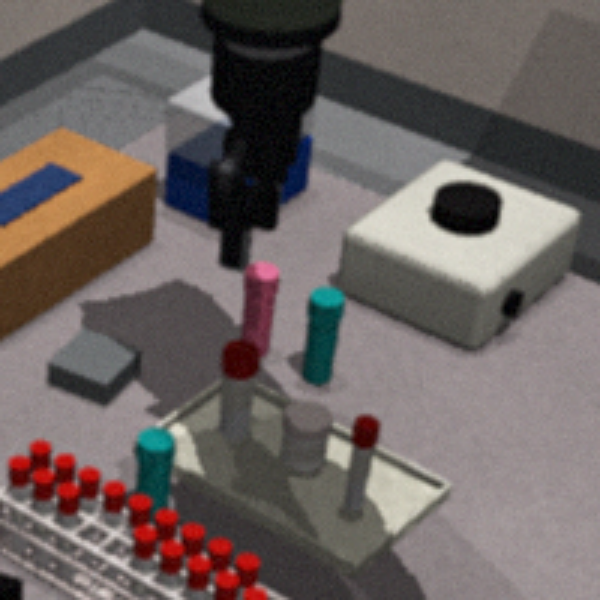

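The side view shows the gripper directly above the wide tube's cap (crop 240,360), with the pot and the turquoise look-alikes clear. I descend and grip the cap.

Call:
move_arm:
  moves: "-2 1 20 0; -2 1 40 0; -2 1 55 0; -2 1 70 0; -2 1 85 0; -2 1 100 0; -2 1 110 0; -2 1 117 0; -2 1 121 0; -2 1 121 0"

```text
clock: 3.02
position: [0.5741, -0.3482, 0.0588]
tool_rot: [-3.141, 0.0, 0.27]
force: [0.2, -0.2, -0.9]
grip_width: 0.0555
```

Call:
move_arm:
  moves: "0 0 0 0; 0 0 0 0; 0 0 0 0; 0 0 0 0; 0 0 0 0; 0 0 0 0; 0 0 0 0; 0 0 0 0; 0 0 0 0; 0 0 0 0"
  grip: 0.1
  grip_force: 25

```text
clock: 3.85
position: [0.5748, -0.3485, 0.0601]
tool_rot: [3.141, -0.001, 0.27]
force: [-0.8, -0.1, 6.3]
grip_width: 0.0286
```

Call:
move_arm:
  moves: "0 0 -5 0; 0 0 -15 0; 0 0 -30 0; 0 0 -50 0; 0 0 -70 0; 0 0 -90 0; 0 0 -110 0; 0 0 -125 0; 0 0 -135 0; 0 0 -135 0"

```text
clock: 4.68
position: [0.575, -0.3488, 0.197]
tool_rot: [3.139, -0.002, 0.27]
force: [-0.0, 0.4, -0.1]
grip_width: 0.0282
```

```bash
python3 d.py 579.3 3.4 195 0.27
python3 - <<'E'
from h import *
p=bot.grab_frame("side"); C=cloud(p); s=bot.observe(); print(s["position"],s["force"],s["grip_width"])
# pockets from top
q=bot.grab_frame("top"); 
from m import *
D=cloud(q); m=reg(D,abs(D[...,2]-.05)<.006,(.38,-.09),(.65,.09)); print(box(D[big(m)]))
for X in((.5793,.0034),(.4752,-.0254)):
    f=(D[...,2]<.035)&(np.hypot(D[...,0]-X[0],D[...,1]-X[1])<.02)
    v,u=np.where(f); print(X,f.sum(),wz(q,(u.mean(),v.mean()),.05).round(4) if f.any() else 0)
for l in("wide_pocket","slim_pocket"):
  for pp in(p,q):
    for r in bot.pinpoint(pp,l)[:2]: print(l,r["conf"],wz(pp,r["at"],.008).round(4))
x=cv2.resize(p["frame"][60:260,320:520],None,fx=3,fy=3); cv2.imwrite("pics/s3.png",x[:,:,::-1])
E
```

```text
shift [  97.9 -338.4    1.5] turn -0.0 tilt [ 0.003  -0.0016 -1.    ] F [-0.   0.4 -0.1] w 0.0282 t 4.6833
[ 0.57457102 -0.34849927  0.19533765] [ 0.69777873 -0.77551448 -0.94006413] 0.02816855617042666
(array([527.2, -11. ]), array([156.4,  55.9]), 16.2)
(0.5793, 0.0034) 88 [0.5772 0.0037 0.05  ]
(0.4752, -0.0254) 41 [ 0.4745 -0.0264  0.05  ]
wide_pocket 0.97 [0.5784 0.0031 0.008 ]
wide_pocket 0.85 [0.5735 0.0046 0.008 ]
wide_pocket 0.27 [ 0.4482 -0.3312  0.008 ]
slim_pocket 0.66 [ 0.4745 -0.026   0.008 ]
slim_pocket 0.61 [ 0.5062 -0.3312  0.008 ]
slim_pocket 0.81 [ 0.4864 -0.0296  0.008 ]
```

View pics/s3.png

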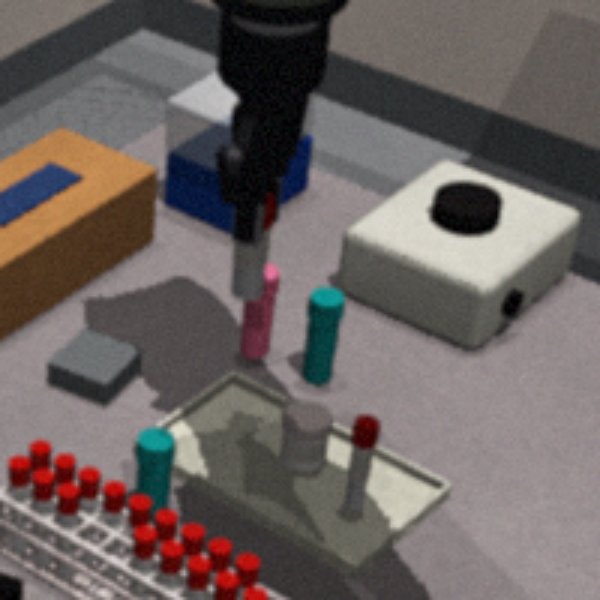

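The wide tube hangs upright in the grip, with its bottom well above rack height. I carry it over to the wide pocket.

Call:
move_arm:
  moves: "9 -34 0 0; 19 -68 0 0; 29 -102 0 0; 39 -136 0 0; 49 -170 0 0; 59 -204 0 0; 69 -238 0 0; 79 -272 0 0; 88 -306 0 0; 97 -338 0 0"

```text
clock: 5.82
position: [0.5772, 0.0053, 0.1938]
tool_rot: [-3.141, 0.001, 0.27]
force: [1.0, 0.3, 0.1]
grip_width: 0.0282
```

Call:
move_arm:
  moves: "97 -338 0 0; 0 0 10 0; 0 0 20 0; 0 0 30 0; 0 0 40 0; 0 0 50 0; 0 0 60 0; 0 0 66 0; 0 0 70 0; 0 0 70 0"

```text
clock: 6.65
position: [0.5774, 0.0033, 0.1234]
tool_rot: [-3.141, 0.001, 0.27]
force: [-0.3, -0.0, -1.6]
grip_width: 0.028
```

(Slip: the first row of that second call repeated the last row of the call before, so the tool swung about 40 mm to the side at height, clear of everything, and came back.) Now I look close in before inserting.

Run:
```python
from h import *
from m import *
from d import d
d(578.5,3.3,123,.27)
p=bot.grab_frame("side"); C=cloud(p); z=C[...,2]
m=reg(C,abs(z-.05)<.006,(.38,-.09),(.65,.09)); print(box(C[big(m)]))
for lo in(.072,.08,.09,.1):
    m=reg(C,(z>lo)&(z<lo+.012),(.55,-.03),(.61,.04)); v,u=np.where(m); print(lo,m.sum(),C[m].mean(0).round(4), C[m].min(0).round(3),C[m].max(0).round(3))
a=cv2.resize(p["frame"][190:310,240:400],None,fx=5,fy=5,interpolation=2); cv2.imwrite("pics/s4.png",a[:,:,::-1])
s=px(p,[.5785,.0033,.05]); print("pocket px in crop",(s-[240,190])*5, "tube axis bottom px",(px(p,[.5774,.0033,.068])-[240,190])*5)
```

```text
shift [1.1 0.3 0.4] turn -0.0 tilt [-1.1e-03  1.0e-04 -1.0e+00] F [-0.3 -0.  -1.6] w 0.028 t 6.65
(array([527.2, -10.4]), array([158.5,  63.3]), 17.2)
0.072 48 [0.572  0.0093 0.0787] [ 0.565 -0.003  0.072] [0.583 0.016 0.084]
0.08 54 [0.5726 0.0094 0.0863] [ 0.565 -0.004  0.08 ] [0.589 0.018 0.092]
0.09 56 [0.5722 0.0094 0.096 ] [ 0.565 -0.004  0.09 ] [0.589 0.017 0.101]
0.1 56 [0.5721 0.0086 0.1059] [ 0.565 -0.005  0.1  ] [0.585 0.017 0.112]
pocket px in crop [284.82667557 376.13984206] tube axis bottom px [284.88549306 346.79299571]
```

View pics/s4.png

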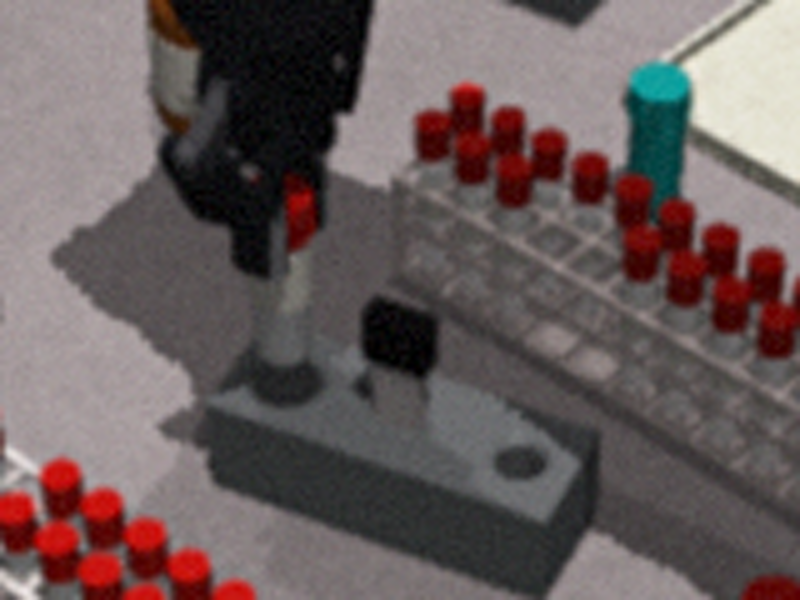

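The tube hangs over the pocket's mouth: its bottom is at crop (284,362) and the pocket at (284,378). The side cloud puts the tube axis within about 1 mm of the pocket, so I insert.

Call:
move_arm:
  moves: "0 0 8 0; 0 0 15 0; 0 0 21 0; 0 0 27 0; 0 0 33 0; 0 0 39 0; 0 0 45 0; 0 0 51 0; 0 0 56 0; 0 0 58 0"

```text
clock: 7.53
position: [0.5774, 0.0033, 0.0654]
tool_rot: [-3.141, 0.001, 0.27]
force: [0.0, -0.3, -0.6]
grip_width: 0.0278
```

Call:
move_arm:
  moves: "0 0 1 0; 0 0 1 0; 0 0 1 0; 0 0 1 0; 0 0 1 0; 0 0 1 0; 0 0 1 0; 0 0 1 0; 0 0 1 0; 0 0 1 0"
  grip: 0.65

```text
clock: 8.37
position: [0.5777, 0.0033, 0.0653]
tool_rot: [3.142, -0.0, 0.27]
force: [0.3, -0.8, -0.2]
grip_width: 0.0553
```

Call:
move_arm:
  moves: "0 0 -15 0; 0 0 -35 0; 0 0 -55 0; 0 0 -75 0; 0 0 -95 0; 0 0 -115 0; 0 0 -130 0; 0 0 -130 0; 0 0 -130 0; 0 0 -130 0"

```text
clock: 9.2
position: [0.5774, 0.0033, 0.1947]
tool_rot: [-3.141, 0.001, 0.27]
force: [0.0, 0.0, 0.1]
grip_width: 0.0554
```

Run:
```python
from h import *
from m import *
from d import d
d(449.2,-335.5,182,.27)
for n in("side","top"):
    p=bot.grab_frame(n); C=cloud(p); f=p["frame"].astype(int); z=C[...,2]
    red=(f[...,0]>70)&(f[...,1]<50)&(f[...,2]<60)
    m=reg(C,red&(z>.06),(.54,-.03),(.61,.05)); P=C[m]; print(n,len(P),np.percentile(P[:,2],[5,95]) if len(P) else 0,P[P[:,2]>.088].mean(0) if len(P) else 0)
    m=reg(C,abs(z-.05)<.006,(.38,-.09),(.65,.09)); print(box(C[big(m)]))
    m=reg(C,(z>.1)&(z<.118),(.45,-.06),(.56,.06)); print("handle",m.sum(),C[m].mean(0))
    scene(p) if 0 else None
    m=reg(C,red&(z>.06),(.41,-.42),(.49,-.27)); print("slim",m.sum(),C[m&(z>.082)].mean(0))
```

```text
shift [-213.8  292.4   12.8] turn -0.0 tilt [-7.e-04 -1.e-04 -1.e+00] F [0.  0.  0.1] w 0.0554 t 9.2
side 190 [0.07586753 0.09509926] [0.57764377 0.00431826 0.09457164]
(array([527.3, -11.2]), array([158.6,  62.2]), 16.1)
handle 112 [ 0.52572083 -0.00963705  0.10710691]
slim 71 [ 0.44817172 -0.33406563  0.08801233]
top 0 0 0Traceback (most recent call last):
  File "<stdin>", line 9, in <module>
  File "m.py", line 9, in big
    n,l,s,_=cv2.connectedComponentsWithStats(m.astype(np.uint8)); return l==1+np.argmax(s[1:,4])
                                                                              ~~~~~~~~~^^^^^^^^^
    return _wrapfunc(a, 'argmax', axis=axis, out=out, **kwds)
    return bound(*args, **kwds)
ValueError: attempt to get argmax of an empty sequence
```

The wide tube is seated (cap top about 94 mm) and the carrier has not moved. Next is the slim tube.

Call:
move_arm:
  moves: "-23 32 0 0; -47 64 0 0; -71 97 0 0; -95 130 0 0; -119 162 0 0; -143 195 0 0; -166 227 0 0; -190 260 3 0; -214 292 10 0; -214 292 13 0"
  grip: 0.55

```text
clock: 10.13
position: [0.4446, -0.3425, 0.1811]
tool_rot: [3.14, 0.003, 0.261]
force: [-1.7, -0.4, -0.4]
grip_width: 0.0469
```

```bash
python3 d.py 449.2 -335.5 59 0.27
```

```text
shift [  6.7  -5.8 122. ] turn -0.009 tilt [-0.0028 -0.0023 -1.    ] F [-1.7 -0.4 -0.4] w 0.0469 t 10.1333
```

Call:
move_arm:
  moves: "0 0 5 0; 0 0 10 0; 0 0 20 0; 0 0 30 0; 0 0 40 0; 0 0 40 0; 0 0 40 0; 0 0 40 0; 0 0 40 0; 0 0 40 0"

```text
clock: 10.97
position: [0.4495, -0.3353, 0.1427]
tool_rot: [3.141, -0.001, 0.27]
force: [0.5, -0.2, 0.3]
grip_width: 0.0468
```

```bash
python3 d.py 449.2 -335.5 59 0.27
```

```text
shift [-0.4  0.1 83.7] turn -0.0 tilt [ 6.e-04 -4.e-04 -1.e+00] F [ 0.5 -0.2  0.3] w 0.0468 t 10.9667
```

Call:
move_arm:
  moves: "0 0 12 0; 0 0 24 0; 0 0 36 0; 0 0 47 0; 0 0 58 0; 0 0 67 0; 0 0 75 0; 0 0 80 0; 0 0 83 0; 0 0 83 0"

```text
clock: 11.8
position: [0.4491, -0.3351, 0.0588]
tool_rot: [-3.141, 0.0, 0.27]
force: [-0.7, 0.0, -0.6]
grip_width: 0.0469
```

Call:
move_arm:
  moves: "0 0 0 0; 0 0 0 0; 0 0 0 0; 0 0 0 0; 0 0 0 0; 0 0 0 0; 0 0 0 0; 0 0 0 0; 0 0 0 0; 0 0 0 0"
  grip: 0.05
  grip_force: 25

```text
clock: 12.63
position: [0.4496, -0.3354, 0.0597]
tool_rot: [3.141, -0.001, 0.27]
force: [0.4, -0.7, 6.4]
grip_width: 0.0179
```

Call:
move_arm:
  moves: "0 0 -5 0; 0 0 -15 0; 0 0 -30 0; 0 0 -50 0; 0 0 -70 0; 0 0 -90 0; 0 0 -110 0; 0 0 -125 0; 0 0 -135 0; 0 0 -135 0"

```text
clock: 13.47
position: [0.4499, -0.3357, 0.1967]
tool_rot: [3.139, -0.002, 0.27]
force: [0.6, -0.3, 0.4]
grip_width: 0.0185
```

```bash
python3 d.py 474.8 -25.8 195 0.27
```

```text
shift [ 106.5 -292.1    1.3] turn -0.0 tilt [ 0.0027 -0.0017 -1.    ] F [ 0.6 -0.3  0.4] w 0.0185 t 13.4667
```

Call:
move_arm:
  moves: "5 -15 0 0; 17 -48 0 0; 30 -84 0 0; 43 -120 0 0; 56 -156 0 0; 69 -192 0 0; 82 -226 0 0; 94 -258 0 0; 103 -282 0 0; 106 -292 0 0"

```text
clock: 14.3
position: [0.4734, -0.0217, 0.1938]
tool_rot: [-3.14, 0.0, 0.274]
force: [1.1, 0.8, -0.1]
grip_width: 0.0179
```

Call:
move_arm:
  moves: "0 0 10 0; 0 0 20 0; 0 0 30 0; 0 0 40 0; 0 0 50 0; 0 0 60 0; 0 0 66 0; 0 0 70 0; 0 0 70 0; 0 0 70 0"

```text
clock: 15.13
position: [0.4737, -0.0255, 0.1243]
tool_rot: [-3.142, 0.0, 0.27]
force: [0.0, -0.9, -0.6]
grip_width: 0.0183
```

Run:
```python
from h import *
from m import *
from d import d
from scipy.optimize import least_squares as ls
d(474.8,-25.8,123,.27)
p=bot.grab_frame("side"); C=cloud(p); z=C[...,2]
m=reg(C,abs(z-.05)<.004,(.38,-.09),(.65,.09)); print(box(C[big(m)]))
m=reg(C,(z>.072)&(z<.1),(.455,-.045),(.5,-.005)); P=C[m][:,:2]
k=np.median(P,0); P=P[np.hypot(*(P-k).T)<.012]
r=ls(lambda c:np.hypot(P[:,0]-c[0],P[:,1]-c[1])-.008,k+[.005,-.005],loss='soft_l1',f_scale=.001); print("tube axis",len(P),r.x.round(4))
m=reg(C,(z>.055)&(z<.073),(.56,-.02),(.60,.03)); P=C[m][:,:2]
if len(P)>5:
    r=ls(lambda c:np.hypot(P[:,0]-c[0],P[:,1]-c[1])-.013,P.mean(0)+[.007,-.007],loss='soft_l1',f_scale=.001); print("wide axis",len(P),r.x.round(4))
a=cv2.resize(p["frame"][210:330,260:420],None,fx=5,fy=5,interpolation=2); cv2.imwrite("pics/s5.png",a[:,:,::-1])
print("pocket px in crop",(px(p,[.4748,-.0258,.05])-[260,210])*5)
for r in bot.pinpoint(p,"slim_pocket")[:1]: print(r,wz(p,r["at"],.008))
```

```text
shift [1.  0.6 1.3] turn -0.0 tilt [-1.e-04  0.e+00 -1.e+00] F [ 0.  -0.9 -0.6] w 0.0183 t 15.1333
(array([527.6, -11.6]), array([157.8,  60.7]), 16.7)
tube axis 74 [ 0.4753 -0.0279]
wide axis 73 [0.5795 0.0027]
pocket px in crop [416.3883583  358.21222948]
{'at': [342.8, 296.6], 'conf': 0.86} [ 0.47310394 -0.02311102  0.008     ]
```

View pics/s5.png

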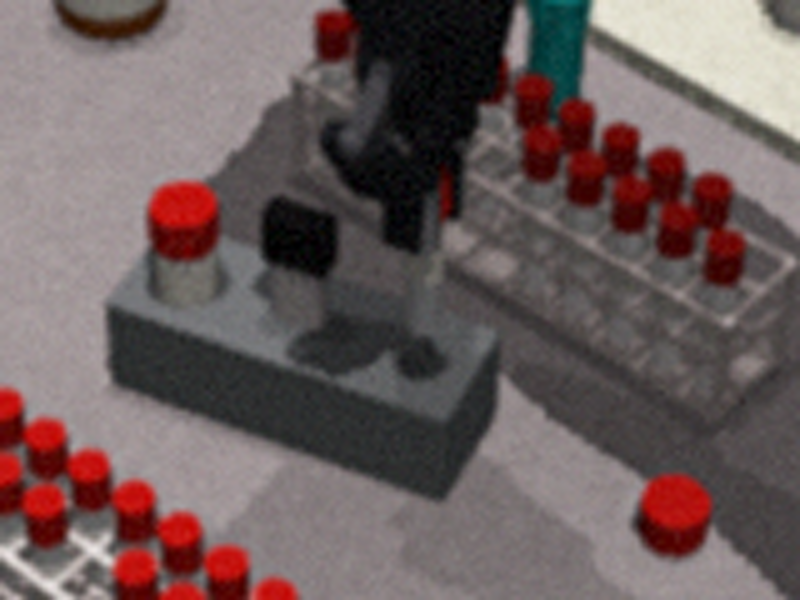

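The wide tube is seated in its pocket (crop 185,245). The slim tube's axis (421) is about 1 mm off the pocket's (417), towards the right rack. I shift 1 mm and insert.

Call:
move_arm:
  moves: "0 -1 4 0; 0 -1 10 0; 0 -1 17 0; 0 -1 24 0; 0 -1 31 0; 0 -1 38 0; 0 -1 45 0; 0 -1 52 0; 0 -1 57 0; 0 -1 59 0"

```text
clock: 16.07
position: [0.473, -0.0245, 0.0644]
tool_rot: [-3.141, 0.001, 0.27]
force: [0.6, -1.0, -0.2]
grip_width: 0.0185
```

Call:
move_arm:
  moves: "0 0 1 0; 0 0 1 0; 0 0 1 0; 0 0 1 0; 0 0 1 0; 0 0 1 0; 0 0 1 0; 0 0 1 0; 0 0 1 0; 0 0 1 0"
  grip: 0.55

```text
clock: 16.9
position: [0.4734, -0.0245, 0.0643]
tool_rot: [-3.142, -0.0, 0.27]
force: [0.2, 0.8, 0.5]
grip_width: 0.0468
```

Call:
move_arm:
  moves: "0 0 -15 0; 0 0 -35 0; 0 0 -55 0; 0 0 -75 0; 0 0 -95 0; 0 0 -115 0; 0 0 -130 0; 0 0 -130 0; 0 0 -130 0; 0 0 -130 0"

```text
clock: 17.73
position: [0.4731, -0.0245, 0.1938]
tool_rot: [-3.141, 0.001, 0.27]
force: [1.2, -0.1, 0.3]
grip_width: 0.0467
```

Run:
```python
from h import *
from m import *
from d import d
from scipy.optimize import least_squares as ls
d(527,-11,180,.27)
p=bot.grab_frame("side"); C=cloud(p); z=C[...,2]; f=p["frame"].astype(int)
m=reg(C,abs(z-.05)<.004,(.38,-.09),(.65,.09)); print(box(C[big(m)]))
red=(f[...,0]>80)&(f[...,1]<60)&(f[...,2]<70)
for n,X,R0,R1 in(("wide",(.5785,.003),.013,.0145),("slim",(.4748,-.0258),.008,.0095)):
    near=np.hypot(C[...,0]-X[0],C[...,1]-X[1])<.02
    for s,m,r0 in(("body",near&(z>.056)&(z<.07)&~red,R0),("cap",near&red&(z>.074)&(z<.09),R1)):
        P=C[m][:,:2]; 
        if len(P)<6: print(n,s,len(P)); continue
        r=ls(lambda c:np.hypot(P[:,0]-c[0],P[:,1]-c[1])-r0,P.mean(0)+[.006,-.006],loss='soft_l1',f_scale=.001); print(n,s,len(P),r.x.round(4))
    print(n,"z",np.percentile(z[near&red],[3,50,97]).round(4))
m=reg(C,(z>.1)&(z<.118),(.45,-.06),(.56,.06)); print("handle",m.sum(),C[m].mean(0))
a=cv2.resize(p["frame"][210:330,260:420],None,fx=5,fy=5,interpolation=2); cv2.imwrite("pics/s6.png",a[:,:,::-1])
```

```text
shift [55.6  1.3 13.8] turn -0.0 tilt [-5.e-04 -0.e+00 -1.e+00] F [ 1.2 -0.1  0.3] w 0.0467 t 17.7333
(array([526.9, -11.2]), array([157.2,  60.1]), 16.6)
wide body 59 [0.5796 0.0025]
wide cap 58 [0.5792 0.0025]
wide z [0.0752 0.0916 0.0952]
slim body 34 [ 0.4745 -0.0269]
slim cap 28 [ 0.4756 -0.0268]
slim z [0.0744 0.0912 0.0957]
handle 111 [ 0.52574245 -0.00958729  0.10730286]
```

View pics/s6.png

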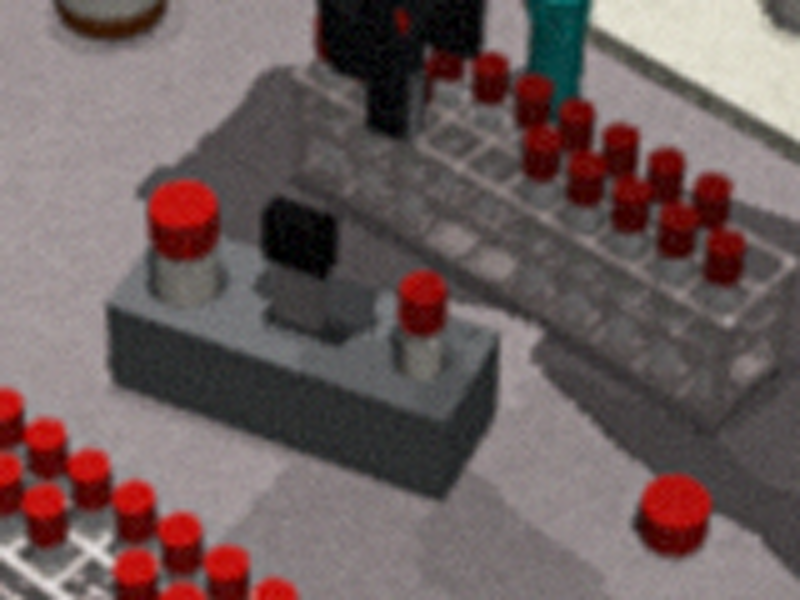

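Both tubes are seated: axes 108 mm apart, cap tops about 93 mm, carrier unmoved. Now the handle.

Call:
move_arm:
  moves: "8 0 0 0; 18 0 0 0; 30 1 0 0; 42 1 0 0; 50 1 0 0; 55 1 0 0; 55 1 5 0; 55 1 15 0; 55 1 25 0; 55 1 25 0"

```text
clock: 18.62
position: [0.5251, -0.011, 0.167]
tool_rot: [-3.141, 0.003, 0.27]
force: [-0.0, 0.3, -0.1]
grip_width: 0.047
```

```bash
python3 d.py 527 -11.5 78 0.271
```

```text
shift [ 2.  1. 89.] turn -0.001 tilt [-3.2e-03 -2.0e-04 -1.0e+00] F [-0.   0.3 -0.1] w 0.047 t 18.6167
```

Call:
move_arm:
  moves: "1 0 12 0; 1 0 24 0; 1 0 36 0; 1 0 48 0; 1 0 60 0; 1 0 70 0; 1 0 78 0; 1 0 84 0; 1 0 88 0; 1 0 88 0"

```text
clock: 19.45
position: [0.5273, -0.0106, 0.0807]
tool_rot: [-3.141, 0.001, 0.27]
force: [-0.3, 0.0, 0.3]
grip_width: 0.0473
```

Call:
move_arm:
  moves: "0 0 0 0; 0 0 0 0; 0 0 0 0; 0 0 0 0; 0 0 0 0; 0 0 0 0; 0 0 0 0; 0 0 0 0; 0 0 0 0; 0 0 0 0"
  grip: 0.05
  grip_force: 70

```text
clock: 20.28
position: [0.5279, -0.0106, 0.0818]
tool_rot: [3.141, -0.001, 0.27]
force: [-0.8, 0.5, 6.5]
grip_width: 0.0125
```

Call:
move_arm:
  moves: "0 0 -3 0; 0 0 -8 0; 0 0 -16 0; 0 0 -28 0; 0 0 -42 0; 0 0 -58 0; 0 0 -75 0; 0 0 -92 0; 0 0 -106 0; 0 0 -115 0"

```text
clock: 21.12
position: [0.5279, -0.0106, 0.1984]
tool_rot: [3.141, -0.002, 0.27]
force: [0.6, -0.1, -4.7]
grip_width: 0.0128
```

Call:
move_arm:
  moves: "0 0 -5 0; 0 0 -7 0; 0 0 -7 0; 0 0 -7 0; 0 0 -7 0; 0 0 -7 0; 0 0 -7 0; 0 0 -7 0; 0 0 -7 0; 0 0 -7 0"

```text
clock: 21.95
position: [0.5276, -0.0106, 0.2032]
tool_rot: [-3.142, 0.0, 0.27]
force: [-0.3, -0.2, -2.9]
grip_width: 0.0128
```

Run:
```python
from h import *
from m import *
from d import d
d(525,289,200,-.251); s=bot.observe(); print(s["position"],s["tool_rot"],s["qpos"].round(2))
p=bot.grab_frame("side"); C=cloud(p); z=C[...,2]
m=reg(C,(z>.155)&(z<.187),(.43,-.09),(.64,.09)); m=big(m); print(box(C[m]),m.sum())
P=C[m]; A=np.c_[P[:,:2]-P[:,:2].mean(0),np.ones(len(P))]; k=np.linalg.lstsq(A,P[:,2],rcond=None)[0]; print("plane",k.round(3))
a=cv2.resize(p["frame"][130:370,180:480],None,fx=2.5,fy=2.5,interpolation=2); cv2.imwrite("pics/s7.png",a[:,:,::-1])
```

```text
shift [  77.4 -289.4    3.2] turn 0.521 tilt [-1.e-04 -0.e+00 -1.e+00] F [-0.3 -0.2 -2.9] w 0.0128 t 21.95
[ 0.52756464 -0.01056977  0.20323488] [-3.14156521e+00  1.06399999e-04  2.69773157e-01] [-0.02  0.4  -0.1   1.88  0.05  0.86 -1.44]
(array([527.3, -11.3]), array([158.1,  61.4]), 16.6) 1816
plane [ 0.052 -0.12   0.17 ]
```

View pics/s7.png

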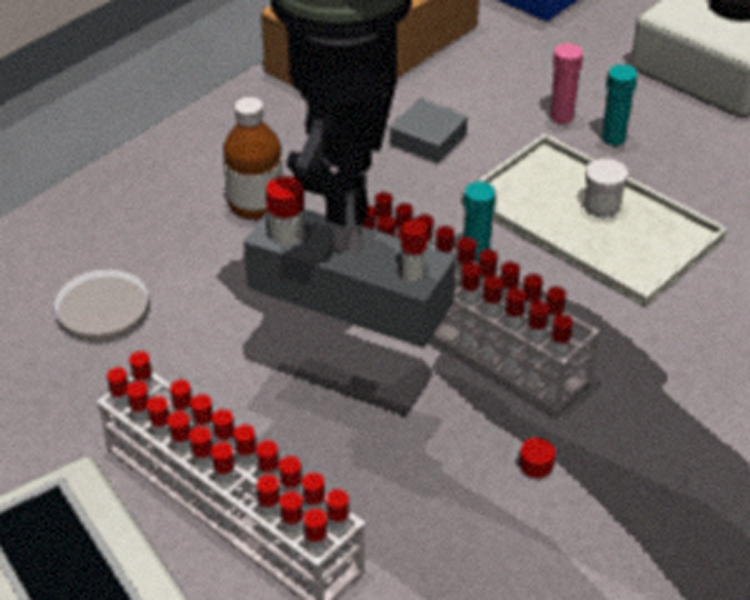

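The carrier is lifted level with both tubes in it, the underside about 120 mm up and clear of the racks. I carry it in two gentle stages while turning it to the reader's yaw (-0.252).

Call:
move_arm:
  moves: "1 -3 0 0.01; 4 -14 0 0.03; 9 -33 0 0.07; 15 -57 0 0.12; 22 -83 0 0.18; 29 -109 0 0.24; 36 -134 0 0.29; 41 -155 0 0.33; 45 -168 0 0.35; 46 -172 0 0.36"

```text
clock: 22.83
position: [0.5257, 0.1706, 0.2033]
tool_rot: [-3.141, 0.0, -0.089]
force: [-0.4, 0.3, -3.4]
grip_width: 0.0129
```

```bash
python3 d.py 525.1 289.3 203 -.252
```

```text
shift [ -11.1 -118.2    0.4] turn 0.163 tilt [-0.      0.0011 -1.    ] F [-0.4  0.3 -3.4] w 0.0129 t 22.8333
```

Call:
move_arm:
  moves: "-1 -6 0 0.01; -2 -18 0 0.03; -3 -34 0 0.05; -5 -52 0 0.08; -7 -70 0 0.1; -9 -88 0 0.125; -10 -102 0 0.145; -11 -112 0 0.158; -11 -117 0 0.163; -11 -118 0 0.163"

```text
clock: 23.67
position: [0.5258, 0.2862, 0.2032]
tool_rot: [3.141, 0.0, -0.253]
force: [0.3, -0.5, -3.7]
grip_width: 0.0126
```

Call:
move_arm:
  moves: "0 0 2 0; 0 0 5 0; 0 0 8 0; 0 0 12 0; 0 0 15 0; 0 0 17 0; 0 0 19 0; 0 0 20 0; 0 0 20 0; 0 0 20 0"

```text
clock: 24.5
position: [0.5258, 0.286, 0.1834]
tool_rot: [-3.142, -0.0, -0.253]
force: [-0.1, -0.0, -3.3]
grip_width: 0.0129
```

Run:
```python
from h import *
from m import *
from d import d
d(525.1,289.3,151,-.252); s=bot.observe(); print(s["position"],s["tool_rot"])
for n in("side","top"):
    p=bot.grab_frame(n); C=cloud(p); z=C[...,2]; f=p["frame"].astype(int)
    m=reg(C,(abs(z-.1505)<.006),(.4,.2),(.65,.38)); m=big(m); P=C[m]; P=P[abs(P[:,2]-np.median(P[:,2]))<.006]; print(n,len(P),np.median(P[:,2]),box(P))
    A=np.c_[P[:,:2]-P[:,:2].mean(0),np.ones(len(P))]; print("plane",np.linalg.lstsq(A,P[:,2],rcond=None)[0].round(3))
    red=(f[...,0]>80)&(f[...,1]<60)&(f[...,2]<70)
    m=reg(C,red&(z>.16),(.4,.2),(.65,.38)); k,l,st,c=cv2.connectedComponentsWithStats(m.astype(np.uint8))
    for i in range(1,k):
        if st[i,4]>8: Q=C[l==i]; print("cap",st[i,4],np.percentile(Q[:,2],95).round(4),Q[Q[:,2]>np.percentile(Q[:,2],90)-.008].mean(0).round(4))
    if n=="side": a=cv2.resize(p["frame"][230:470,120:420],None,fx=2.5,fy=2.5,interpolation=2); cv2.imwrite("pics/s8.png",a[:,:,::-1])
```

```text
shift [-1.5 -3.  32.4] turn -0.001 tilt [ 1.e-04  0.e+00 -1.e+00] F [-0.1 -0.  -3.3] w 0.0129 t 24.5
[0.52579801 0.28602572 0.18335465] [-3.14152941e+00 -6.05807194e-05 -2.53166566e-01]
side 1590 0.15086313779551586 (array([523.2, 285.5]), array([155.9,  57. ]), -14.0)
plane [ 0.001 -0.007  0.151]
cap 11 0.1953 [0.5685 0.2638 0.1931]
cap 179 0.1954 [0.47   0.2991 0.1927]
top 273 0.1514194301366134 (array([574.2, 272.4]), array([56.6, 55.2]), 76.5)
plane [-0.014 -0.     0.151]
cap 95 0.1979 [0.5777 0.2738 0.1941]
```

View pics/s8.png

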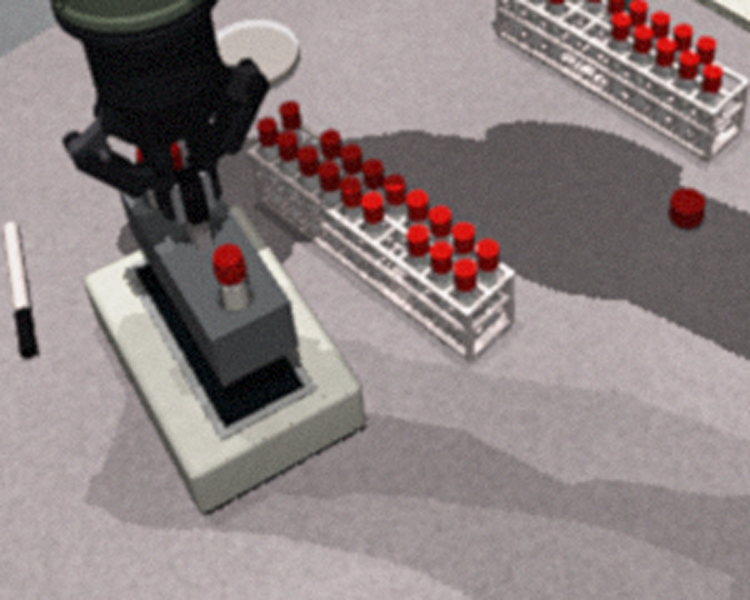

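The carrier is level (plane slope below 0.01), its top at 151 mm, so the underside is at 101 mm. It is parallel to the window and about 3 mm short in y. I correct that and lower it by 30 mm.

Call:
move_arm:
  moves: "0 -1 2 0; 0 -2 5 0; 0 -3 9 0; 0 -3 13 0; 0 -3 17 0; 0 -3 21 0; 0 -3 25 0; 0 -3 28 0; 0 -3 29.5 0; 0 -3 30 0"

```text
clock: 25.43
position: [0.5264, 0.2888, 0.153]
tool_rot: [3.141, 0.0, -0.253]
force: [-0.6, -0.3, -2.6]
grip_width: 0.0131
```

Call:
move_arm:
  moves: "0 0 0 0; 0 0 0 0; 0 0 0 0; 0 0 0 0; 0 0 0 0; 0 0 0 0; 0 0 0 0; 0 0 0 0; 0 0 0 0; 0 0 0 0"

```text
clock: 26.27
position: [0.5265, 0.2889, 0.1533]
tool_rot: [-3.142, 0.0, -0.253]
force: [-0.1, 0.6, -2.9]
grip_width: 0.0127
```

Run:
```python
from h import *
from m import *
from d import d
d(525.1,289.3,153,-.252); s=bot.observe(); print(s["position"],s["tool_rot"])
p=bot.grab_frame("side"); C=cloud(p); z=C[...,2]; f=p["frame"].astype(int)
m=reg(C,(abs(z-.1205)<.008),(.4,.2),(.65,.38)); m=big(m); P=C[m]; P=P[abs(P[:,2]-np.median(P[:,2]))<.006]; print(len(P),np.median(P[:,2]),box(P))
A=np.c_[P[:,:2]-P[:,:2].mean(0),np.ones(len(P))]; print("plane",np.linalg.lstsq(A,P[:,2],rcond=None)[0].round(3))
red=(f[...,0]>80)&(f[...,1]<60)&(f[...,2]<70)
m=reg(C,red&(z>.13),(.4,.2),(.65,.38)); k,l,st,c=cv2.connectedComponentsWithStats(m.astype(np.uint8))
for i in range(1,k):
    if st[i,4]>8: Q=C[l==i]; print("cap",st[i,4],np.percentile(Q[:,2],95).round(4),Q.mean(0).round(4))
a=cv2.resize(p["frame"][230:470,120:420],None,fx=2.5,fy=2.5,interpolation=2); cv2.imwrite("pics/s9.png",a[:,:,::-1])
```

```text
shift [-1.5 -0.1  0.3] turn -0.001 tilt [ 0.  0. -1.] F [-0.1  0.6 -2.9] w 0.0127 t 26.2667
[0.52652143 0.28887505 0.15330942] [-3.14155515e+00  4.90577837e-06 -2.53324851e-01]
1529 0.12084759681663337 (array([521.8, 288.8]), array([150.8,  57.1]), -14.5)
plane [ 0.002 -0.007  0.121]
cap 12 0.1656 [0.5689 0.2664 0.1619]
cap 176 0.1656 [0.47   0.303  0.1586]
```

View pics/s9.png

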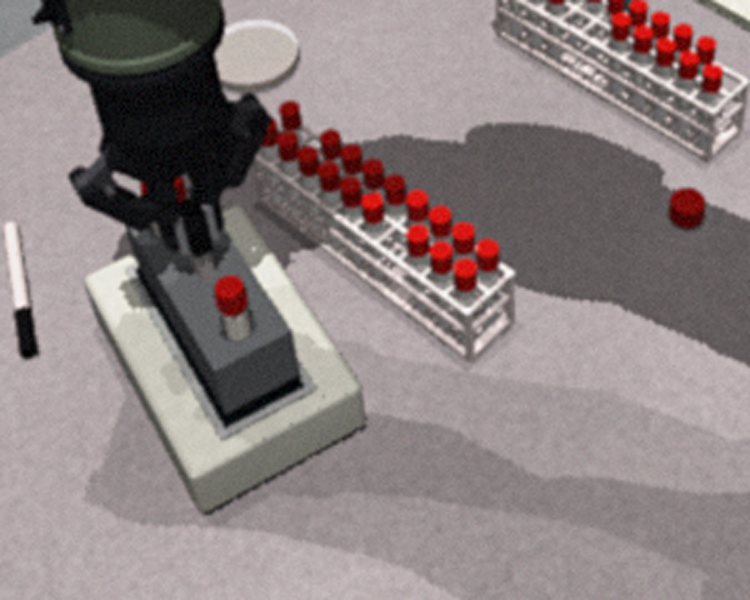

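The carrier's top is at 120.8 mm, so its underside is about 11 mm above the glass. It is level, at yaw -14.5°, within about 2 mm of centre by the TCP reading, and both caps are in place. I hand it in.

```bash
python3 -c "
from workcell import bot; print(bot.job_done())"
```

```text
the job is handed in; nothing more can be done
None
```

I put both red-capped tubes into their own pockets with the carrier on the table. I then lifted the carrier by its handle over the left rack, and it is now held above the reader window. I handed the job in at about 26 s of the 72 s allowed; no verdict is reported.

**Last checks, from the side camera and the arm's own readings:**
- **Height:** the underside is about 11 mm above the glass.
- **Level:** the fitted slope of the carrier's top is below 0.01.
- **Direction:** yaw is -14.5°, against about -14.4° for the reader.
- **Centring:** the tool sits within about 2 mm of the window centre. The side camera's box for the carrier read 3.5 mm off in x. I put that down to the gripper hiding its far end, since the box came out only 151 mm long.
- **Tubes:** both caps stood about 95 mm above the underside, against 93 mm expected.
- **Grip:** 13 mm on the handle, steady, with only about 3 N of load at the wrist.

**What did not go to plan or was not fully checked:**
- One move row was entered wrongly, so the tool swung about 40 mm sideways at height and came back. It was well above everything at the time, and nothing was touched as far as I could tell.
- In the last views the wide tube was mostly hidden by the gripper, so I checked it only by the visible part of its cap.
- The pot and the other bystanders were not measured again at the end. They looked undisturbed in the pictures.

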